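Fit the hooked retaining bar across a parts-bin carrier

ROBOT

A 6-joint arm with a two-finger parallel gripper is mounted at the origin on the work surface. World frame = base frame: x ahead of the robot, y to its left, z up, the work surface at z = 0. Lengths are in m, angles in rad, forces in N, time in s.
With the tool pointing down it reaches from about 0.25 to 0.725 m from the base axis. Payload 9.7 kg.
Tool frame: the origin (TCP) lies on the centre line of the jaws, within the pads' length; the fingertips stand 25 mm ahead of it and the grasp point (between the pads) lies 6 mm ahead of it; y points along the fingers, z is the direction in which the jaws open and shut, and the axes are right-handed (so a half turn about y gives the same grasp; the last joint's range is limited). The gripper opens to 85 mm and grips with 20 to 120 N. Pads are 22 mm wide; open, the fingers measure 114 mm over their backs; the gripper's body (76 mm by 85 mm) begins 54 mm behind the grasp point. The pads swing forward as they close: fully open they stand 13 mm farther back than shut.
Start: joints at [-1.124, 0.087, 0.176, 1.66, 0, 1.571], TCP at [0.238, -0.496, 0.256] pointing down, gripper open.
Joint ranges: [-3.13, 3.13], [-0.85, 1.81], [-1.15, 1.24], [-2.2, 2.28], [-1.44, 1.52], [-3.14, 3.14]. Speed limits (rad/s): [2.22, 2.22, 2.57, 3.14, 3.14, 3.14].

INTERFACE

Orientations are given as a unit quaternion [w, x, y, z].
In Python, from workcell import r, imaging, boxes_of, outline_of, tip_of gives the robot as it stands.
- The arm moves only by the tool jog_arm, never from a script. Its argument "deltas" is text: rows parted by semicolons, each of 6 numbers parted by spaces: the shift along the world's x, y, z as a fraction of full scale, then the turn, a rotation vector about the world's x, y, z as a fraction of full scale. A call has 1 to 20 rows; each row is the pose to reach, as a shift and turn from the pose measured when the call began; what a row does not reach only later rows make up. Full scale, the value 1, is 0.08 m for a shift and pi/2 rad for a turn. A row lasts 1/12 s, in which the tool goes at most 41.7 mm and 7.16 degrees, less where a joint would pass 70% of its speed; a pose out of reach is approached as far as the arm can. A call with a number of a shift or a turn outside -1 to 1 is refused whole. A call with a gripper value outside its range is refused whole. "jaw" is the opening, from -1 (shut) to 1 (fully open), set as the call begins (left out, the last holds). The fingers move at their own pace and stop on an object; "squeeze" is the grip in N (left out, the last holds). Time passes only in rows, so rows that repeat a pose let the fingers close. It gives the time, the measured TCP pose, the force and the opening at its end, in the units of the state.
- r.read_state(): the state, without advancing time (a new reading comes with each control period).
- imaging.capture(name): name is "side" or "top" or "wrist"; returns (picture, depth): 384x512x3 uint8, red, green, blue; 384x512 float32, m along the optical axis (not along the pixel's ray), 0 where there is no reading.
- imaging.camera_info(name): a dict with "fov_y" (degrees; the focal length in pixels is half the picture's height over the tangent of half this angle, whatever the lens; pixels are square), "cx", "cy" (the principal point, pixels), "T" (4x4, takes a point from camera to world coordinates); the wrist camera has in their place "T_tool_cam" (4x4, takes a point from camera to tool coordinates, whose origin is the TCP and whose axes are the tool frame's). Camera axes: x right, y up, looking along -z (the intrinsics and any distortion apply to the point x, -y, -z); pixel columns grow to the right and rows downward; lengths in m; the calibration is good to about 2 mm. A picture is of the moment at which its call begins: read the wrist's pose just before it. camera_info takes no time and is no camera call.
- r.hand_in(): hands the job in, once; it reports no verdict.
Trained networks look in the newest picture that a camera, given by its name, has taken for a name from the list of things; names that differ only in an ending like _2 or _b are one class to them, and where a whole thing is asked for, a point or a joint stands for the part that bears it (a point fixed in the world has none). Each returns a list of dicts, best first, with "confidence" (0 to 1); they miss things now and then, are a little off and sometimes report something else, mostly with a low value. They report only what shows in the picture. A call takes as long as a camera call.
- boxes_of(camera, name): "position" ([x, y, z] in m, in world coordinates, good to about 4 mm: the middle of the surface that is visible of it).
- outline_of(camera, name): "region" (384x512 bool, what is visible of it).
- tip_of(camera, name): "position" ([x, y, z] in m, in world coordinates, good to about 4 mm: a listed point, or the origin of a listed thing).
The state is a dict: "t": time; "joints": joint angles; "dq": joint speeds; "tau": joint torques, N m; "tool_pos": TCP position; "ee_rot": TCP orientation; "wrist_force": force on the tool from outside, world axes, zero at the start; "ft_torque": the same for the moment, N m; "opening": finger opening in m.
Only numpy, scipy, OpenCV 4.12 (cv2) and the standard library are available. Lean on these libraries where they do the work, as an engineer would, in place of code of your own. Each camera call takes 0.05 s, during which the arm holds its last target. There are 200 camera calls.

TASK

Push the one bin that stands proud of the others fully home against the back plate of the carrier, then take the retaining bar from the bench and pass its curved hook through the ring of the eye bolt from behind, following the curve until the tip shows on the near side and the bar lies across the front of the bins. Lower its free end all the way into the open fork before letting go, and leave it lying there. Leave the tape, the carton and the jar where they are.

Things in the scene. Friction and masses are not known exactly. Their poses are not given: they have to be found in the camera images.
- carrier: Sheet-metal bin carrier fixed to the bench. Origin on the bench, under the middle of the line where the bar goes. +x to its back, +y to its left, z up. Base 4 mm thick: x -32 to 176, y -143 to 95 mm, with ears (x -32 to 32) out to y 185 and -185. Three bins side by side in y -140 to 92; end plates 50 mm high from x = 41 mm on; back plate 84 mm high, its face at x = 172 mm.
- eye (a point): Centre of the upright ring of a steel eye bolt on the carrier's left ear: carrier x 0, y 152, z 59 mm. Bore 36 mm, running along x; wire 8 mm thick, mean radius 22 mm, outside 52 mm; 10 mm stalk below. Axes as the carrier's. Behind the ring there is nothing above the bench but the ear; the nearest end plate is 60 mm to its right.
- fork_seat (a point): Where the bar's axis lies when seated in the open fork on the carrier's right ear: carrier x 0, y -155, z 45 mm, 4 mm above the fork's floor, midway between its lips. Fork 20 mm wide along y; lips 32 mm apart along x, the front one 10 mm and the back one 24 mm above the floor. Axes as the carrier's. The bar is laid in from above.
- bar_mid (a point): Place to grip the retaining bar, near its centre of mass, on its axis, half-way through its 8 mm thickness. Steel, 0.31 to 0.45 kg, lying flat and loose on the bench. +x along the bar to the hook, z up, +y to the side of the hook's tip. The straight part is a flat 20 mm wide, 8 mm thick, x -150 to 100 mm here.
- hook_centre (a point): Centre of the hook's half circle (8 mm round steel, mean radius 22 mm), on the bar's axis 155 mm ahead of bar_mid. Relative to here the neck leaves the flat at x -55, swings out to y -16 at x -40 and y -22 at x -24 mm; half circle from y -22 round to y +22 mm; then a straight 14 mm leg back along -x. All in one plane.
- hook_crown (a point): Middle of the wire at the outermost point of the bend, on the bar's axis 177 mm ahead of bar_mid. Fitted, it lies in the ring's bore, resting on its bottom; the hook goes round the ring's right-hand side (nearest the fork), leg on the near side, neck behind, and the bar's +x points along the carrier's +y.
- hook_tip (a point): End of the hook's leg, 141 mm ahead of bar_mid and 22 mm to its +y side; the round end reaches 4 mm further.
- bar_end (a point): The part of the flat that lies in the fork when fitted: on its axis, 130 mm behind bar_mid (the flat goes on 20 mm beyond).
- bin_a_c (a point): Centre, 30 mm above its underside, of a blue open-topped parts bin: 130 mm deep (x), 70 mm wide (y), 60 mm high, 0.2 to 0.4 kg, axes as the carrier's. It slides along x on the carrier's base between low runners. Home against the back plate, its centre is at carrier x = 107 mm, its front at 42 mm. One of the three bins stands 47 to 62 mm forward of that.
- bin_b_c (a point): The same, of the second bin.
- bin_c_c (a point): The same, of the third bin.
- tape_c (a point): Centre of a roll of packing tape lying flat, outer diameter 100 mm, 48 mm high; bystander.
- carton_c (a point): Centre of a small cardboard carton, 120 x 90 x 70 mm; bystander.
- jar_c (a point): Point 42 mm up in a closed round jar, diameter 60 mm, 85 mm high; bystander.

How it is judged:
On the way, in this order (a step that is already met when the one before it is completed fails the run):
1. all three bins are home against the back plate (within 10 mm) (x of each of bin_a_c, bin_b_c, bin_c_c in the frame of eye above 0.097 m), for 0.2 s.
2. the hook is through the ring: its crown within the ring's bore, its tip on the near side (x of hook_crown in the frame of eye between -0.018 and 0.018 m and y of hook_crown in the frame of eye between -0.02 and 0.02 m and z of hook_crown in the frame of eye between -0.02 and 0.02 m and x of hook_tip in the frame of eye below -0.008 m), for 0.1 s.
3. the free end of the bar lies in the fork while the gripper still holds the bar (x of bar_end in the frame of fork_seat between -0.012 and 0.012 m and y of bar_end in the frame of fork_seat between -0.022 and 0.022 m and z of bar_end in the frame of fork_seat between -0.005 and 0.006 m and contact force between the fingers and bar above 0.5 N), for 0.1 s.
At the end, for the whole second after the job is handed in: All bins within 10 mm of the back plate; hook through the ring from behind (crown within 18 mm of its centre, tip 8 mm or more out); bar end in the fork (12 mm front to back, 22 mm along, down on its floor within 5 mm), bar level and square within 5 degrees, released, at rest (all of step 1 and all of step 2 and x of bar_end in the frame of fork_seat between -0.012 and 0.012 m and y of bar_end in the frame of fork_seat between -0.022 and 0.022 m and z of bar_end in the frame of fork_seat between -0.005 and 0.006 m and angle between the z axis of bar_mid and the z axis of eye, either way round below 0.1 rad and angle between the x axis of bar_mid and the y axis of eye, either way round below 0.08 rad and linear speed of bar below 0.01 m/s and angular speed of bar below 0.05 rad/s); the robot touches nothing.
It fails at once if a bystander (tape, carton or jar) is moved more than 25 mm (distance of any of tape_c, carton_c, jar_c from where it was at the start of the episode above 0.025 m).
It also fails if it takes over 58 s, if anything falls off the work surface, if the arm or the gripper's body presses on something with over 40 N, if the wrist force passes 120 N, or if a joint passes its speed limit or range.

## Working session

There is one attempt and no reset: what is moved stays moved. The work goes in short steps, Python scripts to look and compute and a tool call to move; the robot and the scene stay as the last step left them, time stands still between calls to the robot, and variables do not carry over. Pictures are saved under pics/ and viewed, about 8 in all and at most 12, crops included, and the job is handed in when it is done.

Besides the shell and the picture viewer there is one more tool, called by a JSON object that holds its "fn" and its "kwargs". jog_arm: Moves the arm, as the interface text tells. Its arguments: {"type":"object","properties":{"deltas":{"type":"string"},"jaw":{"type":"number"},"squeeze":{"type":"number"}},"required":["deltas"]}

```bash
mkdir -p pics; cat > h.py <<'E'
import numpy as np, cv2
from workcell import r, imaging, boxes_of, outline_of, tip_of
from scipy.spatial.transform import Rotation as R
np.set_printoptions(precision=4,suppress=True)
def st():
    s=r.read_state(); print('t',s['t'],'pos',np.array(s['tool_pos']),'q',np.array(s['ee_rot']),'F',np.array(s['wrist_force']),'op',s['opening'],'j',np.array(s['joints'])); return s
def Rm(q): return R.from_quat([q[1],q[2],q[3],q[0]]).as_matrix()
def camT(name,s=None):
    ci=imaging.camera_info(name)
    if 'T' in ci: return ci,np.array(ci['T'])
    T=np.eye(4);T[:3,:3]=Rm(s['ee_rot']);T[:3,3]=s['tool_pos']
    return ci,T@np.array(ci['T_tool_cam'])
def cloud(name,dep,s=None):
    ci,T=camT(name,s); f=192/np.tan(np.radians(ci['fov_y'])/2)
    v,u=np.mgrid[:384,:512]
    P=np.stack([(u-ci['cx'])/f*dep,-(v-ci['cy'])/f*dep,-dep],-1)
    return P@T[:3,:3].T+T[:3,3]
E
cat > a.py <<'E'
from h import *
s=st()
print({k:imaging.camera_info(k) for k in('side','top')})
for c in('side','top'):
    p,d=imaging.capture(c); cv2.imwrite(f'pics/{c}0.png',p[:,:,::-1]); np.save(c+'d.npy',d)
    for n in ['carrier','eye','fork_seat','bar_mid','hook_centre','hook_crown','hook_tip','bar_end','bin_a_c','tape_c','carton_c','jar_c']:
        print(c,n,[(np.array(x['position']),round(x['confidence'],2)) for x in tip_of(c,n)[:4]])
E
python3 a.py; python3 -c "
import cv2,numpy as np
cv2.imwrite('pics/both.png',cv2.resize(np.vstack([cv2.imread('pics/side0.png'),cv2.imread('pics/top0.png')]),(400,600)))"
```

```text
t 0.0 pos [ 0.2376 -0.4958  0.2556] q [ 0.1566 -0.1568  0.69   -0.6891] F [-0.3097 -0.4195 -0.4571] op 0.08534660596386076 j [-1.124   0.0875  0.1751  1.6598  0.      1.5708]
{'side': {'fov_y': 56.23001228679121, 'cx': 255.27888796469514, 'cy': 189.23637215525332, 'T': array([[-0.8522,  0.3289, -0.4069,  0.1591],
       [-0.5231, -0.5238,  0.6723,  0.6386],
       [ 0.008 ,  0.7858,  0.6185,  0.6613],
       [ 0.    ,  0.    ,  0.    ,  1.    ]])}, 'top': {'fov_y': 48.11985206684099, 'cx': 253.99003020203878, 'cy': 194.1729452784431, 'T': array([[-0.0261,  0.9985, -0.0481,  0.4864],
       [-0.9996, -0.0264, -0.0064,  0.0105],
       [-0.0076,  0.048 ,  0.9988,  1.3667],
       [ 0.    ,  0.    ,  0.    ,  1.    ]])}}
side carrier [(array([ 0.6028, -0.0116, -0.0026]), 0.75)]
side eye [(array([0.6146, 0.1364, 0.0555]), 0.83), (array([ 0.6042, -0.0128, -0.0045]), 0.58), (array([0.4491, 0.1824, 0.0063]), 0.42)]
side fork_seat [(array([ 0.5892, -0.1634,  0.0435]), 0.76)]
side bar_mid [(array([0.4348, 0.0048, 0.0011]), 0.85)]
side hook_centre [(array([0.4483, 0.1592, 0.0057]), 0.65), (arr
[... 741 characters left out ...]
5, -0.1633,  0.0411]), 0.78)]
top bar_mid [(array([0.4323, 0.0081, 0.0053]), 0.82)]
top hook_centre [(array([0.4473, 0.1583, 0.0053]), 0.63)]
top hook_crown [(array([0.4538, 0.1851, 0.0034]), 0.82), (array([0.5209, 0.4226, 0.0275]), 0.31)]
top hook_tip [(array([0.4266, 0.1506, 0.0067]), 0.65)]
top bar_end [(array([ 0.4198, -0.1246,  0.0071]), 0.59), (array([ 0.6983, -0.1154,  0.0381]), 0.21)]
top bin_a_c [(array([0.6585, 0.0428, 0.03  ]), 0.83)]
top tape_c [(array([0.5229, 0.4237, 0.0285]), 0.61)]
top carton_c [(array([ 0.4306, -0.4003,  0.0344]), 0.82), (array([0.6555, 0.0372, 0.0343]), 0.38)]
top jar_c [(array([ 0.6979, -0.3978,  0.043 ]), 0.67), (array([ 0.5956, -0.1652,  0.0455]), 0.62)]
```

View pics/side0.png

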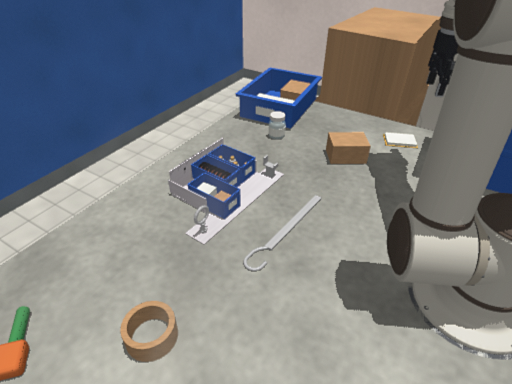

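View pics/top0.png

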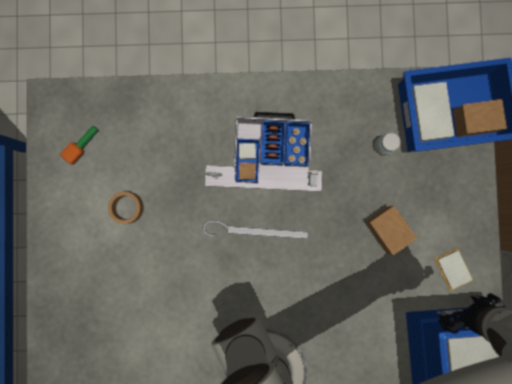

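Side view: the proud bin is the left one (215,195), with the hook at (255,258), the bar end at (320,198), and the tape and jar well clear. Top view agrees (proud bin at (247,160), hook at (216,229), tip toward the robot). I'll move toward the carrier at height first.

{"fn": "jog_arm", "kwargs": {"deltas": "0.25 0.5 0 0 0 0;0.5 1 0 0 0 0", "jaw": -1}}

```text
t: 1.47
tool_pos: [0.2745, -0.4215, 0.2553]
ee_rot: [0.155, -0.156, 0.69, -0.689]
wrist_force: [-0.1, 0.5, -0.6]
opening: 0.0638
```

{"fn": "jog_arm", "kwargs": {"deltas": "0.25 0.5 0 0 0 0;0.5 1 0 0 0 0"}}

```text
t: 1.63
tool_pos: [0.312, -0.3453, 0.2551]
ee_rot: [0.155, -0.155, 0.69, -0.689]
wrist_force: [1.4, 0.1, 0.1]
opening: 0.0388
```

```bash
cat > b.py <<'E'
from h import *
st()
d=np.load('topd.npy'); P=cloud('top',d).reshape(-1,3)
o=np.array([.602,-.0125]); t=-.082
c,s_=np.cos(t),np.sin(t)
for nm in('side','top'):
    P=cloud(nm,np.load(nm+'d.npy')).reshape(-1,3)
    q=P[:,:2]-o; X=q[:,0]*c+q[:,1]*s_; Y=-q[:,0]*s_+q[:,1]*c; Z=P[:,2]
    L=np.stack([X,Y,Z],1)*1000
    def show(n,m): print(nm,n,m.sum(), L[m].min(0) if m.any() else '', np.median(L[m],0) if m.any() else '', L[m].max(0) if m.any() else '')
    show('bench',(abs(L[:,0]+100)<30)&(abs(L[:,1])<100)&(Z<.003))
    show('eye',(abs(L[:,0])<25)&(abs(L[:,1]-152)<35)&(Z>.03))
    show('fork',(abs(L[:,0])<35)&(abs(L[:,1]+155)<30)&(Z>.03))
    show('proud',(L[:,0]<35)&(L[:,0]>-50)&(abs(L[:,1]-50)<60)&(Z>.055))
    show('others',(L[:,0]<200)&(L[:,0]>20)&(abs(L[:,1]+60)<65)&(Z>.055)&(Z<.07))
    show('plate',(L[:,0]<200)&(L[:,0]>150)&(Z>.075)&(Z<.1)&(abs(L[:,1])<150))
    # bar
    m=(P[:,0]>.38)&(P[:,0]<.5)&(P[:,1]>-.18)&(P[:,1]<.08)&(Z>.0045)&(Z<.02)
    if m.sum()>10:
        B=P[m]; ct=B[:,:2].mean(0); u=np.linalg.svd(B[:,:2]-ct)[2][0]; u*=np.sign(u[1]); pr=(B[:,:2]-ct)@u
        print(nm,'bar',m.sum(),ct,u,'range',pr.min(),pr.max(),'z',np.median(B[:,2]),'mid(from end)',ct+u*(pr.min()+.15))
E
python3 b.py
```

```text
t 1.6333 pos [ 0.312  -0.3453  0.2551] q [ 0.1549 -0.1552  0.6904 -0.6894] F [1.4125 0.0915 0.1474] op 0.03883760459808389 j [-0.8361 -0.1135 -0.0246  1.6612  0.0003  1.8633]
side bench 1085 [-129.9736  -99.8106   -4.7329] [-100.9484   10.0961   -0.3852] [-70.0172  99.9844   2.9384]
side eye 149 [ -7.6316 132.9952  30.5555] [ -2.2897 157.6275  59.6353] [  3.4063 181.5127  86.1521]
side fork 104 [ -19.6305 -161.7375   30.8556] [   9.6409 -147.5217   43.1188] [  24.0471 -139.8761   65.0153]
side proud 148 [-19.0246  19.8758  55.0494] [-5.1244 58.8848 61.3025] [34.5898 91.7247 66.3246]
side others 419 [  40.9745 -124.9607   55.0223] [128.2432 -52.8447  61.4378] [198.771    4.5996  69.903 ]
side plate 177 [ 170.2397 -134.4713   75.0379] [173.4288  -2.0954  80.6687] [176.81    97.4385  85.5253]
side bar 449 [ 0.4307 -0.0233] [0.0987 0.9951] range -0.11987198350824484 0.10457769267322059 z 0.007322604936088162 mid(from end) [0.4337 0.0067]
top bench 1060 [-129.9151  -99.5419   -9.4138] [-99.967    0.3139  -1.0061] [-70.003   99.9876   2.9857]
top eye 59 [ -7.3051 130.3984  32.9648] [ -2.4774 152.788   74.8289] [  2.4154 178.9266  87.771 ]
top fork 100 [ -19.6733 -162.1229   35.0639] [   3.1254 -151.924    41.7322] [  22.1628 -141.3534   68.9899]
top proud 66 [-18.0669  20.0061  55.0544] [-10.1465  60.8948  63.5017] [34.2136 90.1727 71.0201]
top others 371 [  41.2195 -124.9247   55.0929] [167.3309 -53.5867  62.9807] [199.7086   4.9817  69.8301]
top plate 115 [ 170.6569 -132.1908   75.0535] [173.2133 -18.1148  81.1629] [176.4387  93.9385  91.6463]
top bar 489 [ 0.4321 -0.0369] [0.0666 0.9978] range -0.1426754897753564 0.11632257590568286 z 0.007112809616470761 mid(from end) [ 0.4326 -0.0296]
```

{"fn": "jog_arm", "kwargs": {"deltas": "0.15 0.25 0 0 0 0.08;0.3 0.5 0 0 0 0.16;0.45 0.75 0 0 0 0.24;0.575 1 0 0 0 0.333;0.575 1 0 0 0 0.333"}}

```text
t: 2.05
tool_pos: [0.3592, -0.2628, 0.2554]
ee_rot: [0.331, -0.331, 0.625, -0.624]
wrist_force: [-0.2, -0.1, -0.4]
opening: 0.0001
```

{"fn": "jog_arm", "kwargs": {"deltas": "0.15 0.25 0 0 0 0.08;0.3 0.5 0 0 0 0.16;0.45 0.75 0 0 0 0.24;0.575 1 0 0 0 0.333;0.575 1 0 0 0 0.333"}}

```text
t: 2.47
tool_pos: [0.4063, -0.1807, 0.2554]
ee_rot: [0.484, -0.484, 0.516, -0.515]
wrist_force: [-0.1, -0.8, -0.5]
opening: 0.0002
```

{"fn": "jog_arm", "kwargs": {"deltas": "0.15 0.25 -0.2 0 0 0.08;0.3 0.5 -0.4 0 0 0.16;0.45 0.75 -0.6 0 0 0.24;0.575 1 -0.8 0 0 0.333;0.575 1 -0.8 0 0 0.333"}}

```text
t: 2.88
tool_pos: [0.4524, -0.0983, 0.1882]
ee_rot: [-0.602, 0.602, -0.372, 0.369]
wrist_force: [-0.3, -0.8, -0.9]
opening: 0.0
```

```bash
cat > c.py <<'E'
import sys
from h import *
s=st(); tag=sys.argv[1]
p,d=imaging.capture('wrist'); cv2.imwrite(f'pics/w{tag}.png',p[:,:,::-1]); np.save(f'w{tag}.npy',d)
z=Rm(s['ee_rot'])[:,2]; print('jaw yaw',np.degrees(np.arctan2(z[1],z[0])))
for n in sys.argv[2:]:
    print(n,[(np.array(x['position']),round(x['confidence'],2)) for x in tip_of('wrist',n)[:3]])
E
python3 c.py 1 eye fork_seat bin_a_c carrier bar_mid
```

```text
t 2.8833 pos [ 0.4524 -0.0983  0.1882] q [-0.6021  0.6024 -0.3724  0.3686] F [-0.2552 -0.8096 -0.9227] op 3.910665938411569e-05 j [-0.2148 -0.1307 -0.1695  1.5371  0.0013  0.8882]
jaw yaw 26.80135324871694
eye []
fork_seat [(array([ 0.5931, -0.1621,  0.0494]), 0.97)]
bin_a_c [(array([ 0.5948, -0.1637,  0.0493]), 0.34)]
carrier [(array([ 0.6074, -0.0082, -0.0002]), 0.85)]
bar_mid [(array([0.434 , 0.0034, 0.0049]), 0.6)]
```

{"fn": "jog_arm", "kwargs": {"deltas": "0.15 0.25 -0.2 0 0 0.08;0.3 0.5 -0.4 0 0 0.16;0.45 0.75 -0.6 0 0 0.24;0.55 0.94 -0.8 0 0 0.328;0.55 0.94 -0.8 0 0 0.328"}}

```text
t: 3.6
tool_pos: [0.4962, -0.0247, 0.1253]
ee_rot: [0.676, -0.676, 0.207, -0.205]
wrist_force: [-1.0, -0.4, -0.4]
opening: 0.0
```

{"fn": "jog_arm", "kwargs": {"deltas": "0.15 0.25 -0.2 0 0 0.08;0.3 0.5 -0.4 0 0 0.16;0.45 0.75 -0.6 0 0 0.24;0.53 0.91 -0.8 0 0 0.328;0.53 0.91 -0.8 0 0 0.328"}}

```text
t: 4.02
tool_pos: [0.5384, 0.049, 0.0589]
ee_rot: [-0.706, 0.707, -0.027, 0.023]
wrist_force: [-0.7, -0.4, 0.3]
opening: 0.0
```

```bash
python3 c.py 2 eye fork_seat bin_a_c carrier
```

```text
t 4.0167 pos [0.5384 0.049  0.0589] q [-0.7064  0.707  -0.0274  0.023 ] F [-0.6703 -0.3637  0.3491] op 5.482705307529032e-07 j [ 0.0908  0.086  -0.2071  1.2841 -0.0001  0.162 ]
jaw yaw 85.91906087039763
eye []
fork_seat []
bin_a_c []
carrier [(array([ 0.6058, -0.0116,  0.0013]), 0.57)]
```

{"fn": "jog_arm", "kwargs": {"deltas": "0.2 -0.014 0 0 0 0;0.35 -0.025 0 0 0 0;0.45 -0.032 0 0 0 0;0.55 -0.04 0 0 0 0;0.65 -0.047 0 0 0 0;0.75 -0.054 0 0 0 0;0.85 -0.06 0 0 0 0;0.93 -0.067 0 0 0 0;1 -0.072 0 0 0 0"}}

```text
t: 5.02
tool_pos: [0.6196, 0.0413, 0.0628]
ee_rot: [-0.706, 0.707, -0.029, 0.028]
wrist_force: [-2.9, 0.3, 3.0]
opening: 0.0001
```

{"fn": "jog_arm", "kwargs": {"deltas": "0.04 -0.003 0 0 0 0;0.08 -0.006 0 0 0 0;0.12 -0.009 0 0 0 0;0.12 -0.009 0 0 0 0"}}

```text
t: 5.35
tool_pos: [0.6298, 0.0405, 0.0626]
ee_rot: [-0.706, 0.707, -0.029, 0.028]
wrist_force: [0.4, -0.6, -0.1]
opening: 0.0002
```

```bash
cat > d.py <<'E'
from h import *
import sys
o=np.array([.6017,-.0095]); t=-.072; c,s_=np.cos(t),np.sin(t)
s=st()
for nm in('side','top'):
    p,d=imaging.capture(nm); cv2.imwrite(f'pics/{nm}{sys.argv[1]}.png',p[:,:,::-1])
    P=cloud(nm,d).reshape(-1,3); q=P[:,:2]-o
    L=np.stack([q[:,0]*c+q[:,1]*s_,-q[:,0]*s_+q[:,1]*c,P[:,2]],1)*1000
    for y in (53,-24,-101):
        m=(abs(L[:,1]-y)<28)&(L[:,2]>56)&(L[:,2]<70)&(L[:,0]>-60)&(L[:,0]<120)
        print(nm,'front edge at y',y,np.sort(L[m][:,0])[:8].round(1))
E
python3 d.py 1
```

```text
t 5.35 pos [0.6298 0.0405 0.0626] q [-0.7062  0.7068 -0.0291  0.0281] F [ 0.4131 -0.6437 -0.0888] op 0.00017103791085142263 j [ 0.0646  0.291   0.0367  1.318  -0.0007  0.1455]
side front edge at y 53 [11.4 11.8 12.2 12.3 12.5 12.8 12.8 12.9]
side front edge at y -24 [40.9 42.2 42.3 42.4 42.5 42.5 42.7 43.4]
side front edge at y -101 [40.8 41.4 41.6 41.7 41.8 41.8 42.  42.2]
top front edge at y 53 []
top front edge at y -24 [41.6 42.5 42.6 42.7 42.8 42.9 43.  43.2]
top front edge at y -101 [40.9 41.3 41.3 41.5 41.6 42.3 42.6 42.9]
```

{"fn": "jog_arm", "kwargs": {"deltas": "0.025 -0.002 0 0 0 0;0.05 -0.004 0 0 0 0;0.075 -0.006 0 0 0 0;0.075 -0.006 0 0 0 0"}}

```text
t: 5.78
tool_pos: [0.6358, 0.0401, 0.0626]
ee_rot: [-0.706, 0.707, -0.029, 0.028]
wrist_force: [-1.0, -0.2, -0.1]
opening: -0.0004
```

{"fn": "jog_arm", "kwargs": {"deltas": "0.025 -0.002 0 0 0 0;0.04 -0.003 0 0 0 0;0.04 -0.003 0 0 0 0"}}

```text
t: 6.03
tool_pos: [0.6385, 0.0398, 0.0626]
ee_rot: [-0.706, 0.707, -0.03, 0.028]
wrist_force: [-5.1, 0.4, 3.5]
opening: -0.0001
```

{"fn": "jog_arm", "kwargs": {"deltas": "0.025 -0.002 0 0 0 0;0.04 -0.003 0 0 0 0;0.04 -0.003 0 0 0 0"}}

```text
t: 6.28
tool_pos: [0.6387, 0.0398, 0.0626]
ee_rot: [-0.706, 0.707, -0.032, 0.025]
wrist_force: [-21.6, 2.4, 12.0]
opening: -0.0002
```

{"fn": "jog_arm", "kwargs": {"deltas": "-0.2 0.014 0 0 0 0;-0.6 0.04 0.2 0 0 0;-1 0.07 0.6 0 0 0.08"}}

```text
t: 6.53
tool_pos: [0.5588, 0.045, 0.1047]
ee_rot: [-0.706, 0.708, 0.009, -0.02]
wrist_force: [-1.2, -0.3, 1.3]
opening: -0.0004
```

{"fn": "jog_arm", "kwargs": {"deltas": "-0.2 0 0.2 0 0 0.08;-0.4 -0.1 0.4 0 0 0.16;-0.6 -0.2 0.5 0 0 0.24;-0.8 -0.25 0.6 0 0 0.32;-1 -0.3 0.6 0 0 0.4", "jaw": 0}}

```text
t: 6.95
tool_pos: [0.479, 0.0207, 0.1547]
ee_rot: [-0.665, 0.67, 0.23, -0.238]
wrist_force: [0.0, 0.3, -0.3]
opening: 0.0424
```

{"fn": "jog_arm", "kwargs": {"deltas": "-0.1 -0.05 0 0 0 0.08;-0.2 -0.1 0 0 0 0.16;-0.4 -0.15 0 0 0 0.24;-0.5 -0.17 0 0 0 0.32;-0.55 -0.17 0 0 0 0.4;-0.55 -0.17 0 0 0 0.48;-0.55 -0.17 0 0 0 0.5;-0.55 -0.17 0 0 0 0.5"}}

```text
t: 7.62
tool_pos: [0.4353, 0.007, 0.155]
ee_rot: [-0.522, 0.531, 0.47, -0.474]
wrist_force: [0.5, 0.6, 0.6]
opening: 0.0428
```

```bash
python3 c.py 3 bar_mid hook_crown hook_centre bar_end; cat > e.py <<'E'
from h import *
import sys
s=r.read_state(); d=np.load(f'w{sys.argv[1]}.npy'); P=cloud('wrist',d,s)
m=(d>0)&(P[...,2]>.0045)&(P[...,2]<.014)&(abs(P[...,0]-.433)<.05)&(abs(P[...,1])<.2)
B=P[m]; print(len(B), 'y range',B[:,1].min(),B[:,1].max(),'bench z',np.median(P[(d>0)&(P[...,2]<.0045)&(P[...,2]>-.01)][:,2]),'top z',np.median(B[:,2]))
for y0 in np.arange(-.15,.2,.02):
    k=abs(B[:,1]-y0)<.01
    if k.sum()>5: print(round(y0,3),k.sum(),np.percentile(B[k][:,0],[2,50,98]))
E
python3 e.py 3; python3 d.py 2
```

```text
t 7.6167 pos [0.4353 0.007  0.155 ] q [-0.5225  0.5309  0.4696 -0.474 ] F [0.4615 0.6197 0.6387] op 0.04276031505260676 j [ 0.024  -0.2057 -0.2982  1.4753 -0.0131 -1.437 ]
jaw yaw 173.7086494513105
bar_mid [(array([0.4354, 0.0029, 0.0078]), 0.64), (array([0.425 , 0.1486, 0.006 ]), 0.62)]
hook_crown []
hook_centre []
bar_end [(array([ 0.424 , -0.1237,  0.0013]), 0.69), (array([ 0.6075, -0.0094,  0.0033]), 0.68)]
6470 y range -0.1431808816607243 0.15430720715226598 bench z 0.0008082740869156946 top z 0.008524522278362007
-0.15 75 [0.4097 0.4213 0.4286]
-0.13 663 [0.4103 0.4198 0.4293]
-0.11 632 [0.4123 0.4219 0.4317]
-0.09 583 [0.4144 0.4239 0.4335]
-0.07 561 [0.4165 0.426  0.4358]
-0.05 515 [0.4185 0.4279 0.4374]
-0.03 498 [0.4206 0.4301 0.4398]
-0.01 461 [0.4227 0.432  0.4414]
0.01 434 [0.4247 0.4342 0.4437]
0.03 421 [0.4268 0.4363 0.4456]
0.05 390 [0.4288 0.4382 0.4477]
0.07 382 [0.4303 0.44   0.4499]
0.09 371 [0.4319 0.4417 0.4515]
0.11 227 [0.4339 0.4509 0.4638]
0.13 140 [0.4594 0.4665 0.4724]
0.15 117 [0.4223 0.4299 0.473 ]
t 7.8667 pos [0.4352 0.0071 0.1547] q [-0.5235  0.5314  0.4685 -0.4734] F [ 0.1194 -0.7402 -0.9026] op 0.04238531617419322 j [ 0.0241 -0.2049 -0.2982  1.4756 -0.0131 -1.4338]
side front edge at y 53 [41.9 41.9 42.2 42.5 42.6 42.8 43.  43.1]
side front edge at y -24 [41.8 41.8 41.9 42.2 42.3 42.5 42.6 42.6]
side front edge at y -101 [40.7 41.1 41.4 41.7 41.8 41.8 41.9 42. ]
top front edge at y 53 [41.6 41.9 41.9 42.  42.1 42.2 42.3 42.3]
top front edge at y -24 [41.6 41.9 41.9 42.  42.1 42.2 42.5 42.5]
top front edge at y -101 [41.  41.4 41.6 41.6 41.8 42.5 42.6 42.6]
```

{"fn": "jog_arm", "kwargs": {"deltas": "-0.018 -0.013 -0.4 0.008 0.0015 0.006;-0.018 -0.013 -0.8 0.008 0.0015 0.006;-0.018 -0.013 -1 0.008 0.0015 0.006"}}

```text
t: 8.22
tool_pos: [0.4325, 0.0059, 0.0715]
ee_rot: [0.526, -0.525, -0.473, 0.474]
wrist_force: [0.4, -0.0, -0.1]
opening: 0.0428
```

{"fn": "jog_arm", "kwargs": {"deltas": "0 0 -0.2 0 0 0;0 0 -0.4 0 0 0;0 0 -0.5 0 0 0;0 0 -0.5 0 0 0"}}

```text
t: 8.55
tool_pos: [0.4314, 0.006, 0.0299]
ee_rot: [0.527, -0.524, -0.472, 0.475]
wrist_force: [-0.2, -1.2, -0.1]
opening: 0.043
```

{"fn": "jog_arm", "kwargs": {"deltas": "0.03 0 -0.02 0 0 0;0.03 0 -0.035 0 0 0;0.03 0 -0.035 0 0 0"}}

```text
t: 8.8
tool_pos: [0.4344, 0.0059, 0.0277]
ee_rot: [0.526, -0.524, -0.472, 0.475]
wrist_force: [0.9, -0.2, -0.3]
opening: 0.0429
```

{"fn": "jog_arm", "kwargs": {"deltas": "0 0 0 0 0 0;0 0 0 0 0 0;0 0 0 0 0 0;0 0 0 0 0 0;0 0 0 0 0 0;0 0 0 0 0 0", "jaw": -1, "squeeze": 90}}

```text
t: 9.3
tool_pos: [0.4349, 0.006, 0.0289]
ee_rot: [0.526, -0.525, -0.472, 0.474]
wrist_force: [-1.9, -0.3, 6.9]
opening: 0.0159
```

{"fn": "jog_arm", "kwargs": {"deltas": "0 0 0 0 0 0;0 0 0 0 0 0"}}

```text
t: 9.47
tool_pos: [0.4348, 0.006, 0.0289]
ee_rot: [0.526, -0.525, -0.472, 0.474]
wrist_force: [0.3, 0.4, -2.4]
opening: 0.0164
```

```bash
python3 c.py 4 bar_mid bar_end; python3 e.py 4
```

```text
t 9.4667 pos [0.4348 0.006  0.0289] q [ 0.526  -0.5247 -0.4723  0.4743] F [ 0.3443  0.3571 -2.4097] op 0.016394554767205662 j [ 0.014  -0.1532 -0.4991  1.2282 -0.0004 -1.4528]
jaw yaw 174.03843814322167
bar_mid [(array([0.435 , 0.009 , 0.0037]), 0.84)]
bar_end []
13272 y range -0.10513831725668735 0.05447133864433472 bench z 0.0008789791491677079 top z 0.008848161749577158
-0.11 535 [0.4143 0.4249 0.4334]
-0.09 2395 [0.4154 0.4251 0.4347]
-0.07 2114 [0.4172 0.4269 0.4367]
-0.05 1886 [0.4193 0.4289 0.4387]
-0.03 1690 [0.4214 0.431  0.4408]
-0.01 1591 [0.4224 0.433  0.4462]
0.01 1160 [0.4263 0.4348 0.4432]
0.03 1142 [0.4282 0.437  0.4464]
0.05 759 [0.429  0.4384 0.4482]
```

View pics/w4.png

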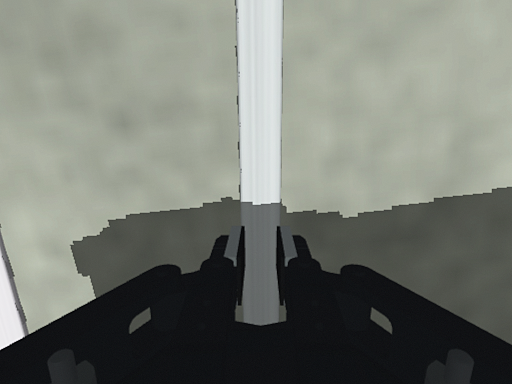

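The bar (column 262) sits centred between the fingertips (237/290, row 245) and is gripped near the tips. I'll lift it and check.

{"fn": "jog_arm", "kwargs": {"deltas": "0 0 0.1 0 0 0;0 0 0.3 0 0 0;0 0 0.6 0 0 0;0 0 0.9 0 0 0;0 0 1 0 0 0;0 0 1 0 0 0"}}

```text
t: 10.12
tool_pos: [0.436, 0.006, 0.111]
ee_rot: [-0.525, 0.525, 0.473, -0.473]
wrist_force: [-0.1, 0.2, -4.6]
opening: 0.0158
```

```bash
cat > f.py <<'E'
# bar in tool frame from wrist depth
from h import *
import sys
s=st(); p,d=imaging.capture('wrist'); tag=sys.argv[1]; cv2.imwrite(f'pics/w{tag}.png',p[:,:,::-1])
P=cloud('wrist',d,s); g=P-np.array(s['tool_pos']); L=g@Rm(s['ee_rot'])*1000  # tool coords
m=(d>0)&(abs(L[...,2])<12)&(L[...,1]>5)&(L[...,1]<45)
B=L[m]; print('bar pts',len(B))
for lo in range(-160,180,20):
    k=(B[:,0]>=lo)&(B[:,0]<lo+20)
    if k.sum()>20: print(lo,k.sum(),'depth(y)',np.percentile(B[k][:,1],[5,50,95]).round(1),'z',np.percentile(B[k][:,2],[2,98]).round(1))
E
python3 f.py 5
```

```text
t 10.1167 pos [0.436 0.006 0.111] q [-0.5252  0.5255  0.4733 -0.4734] F [-0.1423  0.2116 -4.5837] op 0.015796618557643784 j [ 0.0139 -0.1939 -0.3732  1.3914 -0.0004 -1.4528]
bar pts 13486
-120 1321 depth(y) [17.8 19.  20.3] z [-9.7  9.4]
-100 2327 depth(y) [18.  19.2 20.3] z [-9.6  9.4]
-80 2046 depth(y) [18.3 19.3 20.5] z [-9.6  9.4]
-60 1835 depth(y) [18.5 19.6 20.8] z [-9.5  9.6]
-40 1622 depth(y) [18.8 19.8 20.8] z [-9.4  9.6]
-20 1603 depth(y) [ 8.9 19.8 20.9] z [-10.8  10.8]
0 1149 depth(y) [18.5 20.1 21.1] z [-7.8  8.2]
20 1143 depth(y) [19.5 20.4 21.4] z [-8.9  9.7]
40 440 depth(y) [19.7 20.5 21.5] z [-9.5  9.9]
```

{"fn": "jog_arm", "kwargs": {"deltas": "0 0 0.15 0 0 -0.05;0.05 0.1 0.35 0 0 -0.12;0.1 0.2 0.36 0 0 -0.19;0.16 0.3 0.36 0 0 -0.26;0.2 0.45 0.36 0 0 -0.33;0.25 0.6 0.36 0 0 -0.4;0.3 0.7 0.36 0 0 -0.47;0.33 0.75 0.36 0 0 -0.5"}}

```text
t: 10.83
tool_pos: [0.4612, 0.0668, 0.1358]
ee_rot: [0.668, -0.666, -0.233, 0.236]
wrist_force: [0.5, -0.5, -4.4]
opening: 0.0161
```

{"fn": "jog_arm", "kwargs": {"deltas": "0.05 0.1 0 0 0 -0.05;0.1 0.2 0 0 0 -0.12;0.15 0.3 0 0 0 -0.19;0.2 0.45 0 0 0 -0.26;0.25 0.55 0 0 0 -0.33;0.3 0.65 0 0 0 -0.4;0.33 0.74 0 0 0 -0.47;0.33 0.74 0 0 0 -0.481;0.33 0.74 0 0 0 -0.481;0.33 0.74 0 0 0 -0.481"}}

```text
t: 11.67
tool_pos: [0.4869, 0.1256, 0.1347]
ee_rot: [0.708, -0.705, 0.029, -0.025]
wrist_force: [0.2, -0.9, -4.6]
opening: 0.0159
```

```bash
cat > g.py <<'E'
from h import *
import sys
o=np.array([.6017,-.0095]); t=-.072; c,s_=np.cos(t),np.sin(t)
def car(p): q=np.array(p)[:2]-o; return np.array([q[0]*c+q[1]*s_,-q[0]*s_+q[1]*c,p[2]])*1000
s=st(); Rt=Rm(s['ee_rot']); z=Rt[:,2]; jy=np.arctan2(z[1],z[0]); by=jy-np.pi/2
mid=np.array(s['tool_pos'])+Rt[:,1]*.024
bx=np.cross(z,[0,0,-1]);bx=bx/np.linalg.norm(bx)
if bx@np.array([np.cos(by),np.sin(by),0])<0: bx=-bx
print('bar yaw rel carrier deg',np.degrees(by-t),'mid',car(mid),'hook centre',car(mid+.155*bx),'crown',car(mid+.177*bx),'end',car(mid-.13*bx))
for nm in sys.argv[2:]:
    p,d=imaging.capture(nm); cv2.imwrite(f'pics/{nm}{sys.argv[1]}.png',p[:,:,::-1]); np.save(f'{nm}{sys.argv[1]}.npy',d)
    if nm=='wrist': continue
    for n in ['eye','hook_centre','hook_crown','hook_tip','bar_mid','bar_end','fork_seat']:
        print(nm,n,[(car(x['position']).round(1),round(x['confidence'],2)) for x in tip_of(nm,n)[:2]])
E
python3 g.py 6 side top; python3 -c "
import cv2,numpy as np
a=cv2.resize(cv2.imread('pics/side6.png')[130:280,130:350],(704,480),interpolation=cv2.INTER_CUBIC);cv2.imwrite('pics/s6c.png',a)"
```

```text
t 11.6667 pos [0.4869 0.1256 0.1347] q [ 0.7077 -0.7055  0.0287 -0.0253] F [ 0.2111 -0.9267 -4.5602] op 0.01591114438178667 j [ 0.2501 -0.0336 -0.1818  1.4262  0.0044  0.3265]
bar yaw rel carrier deg -0.2529626692726928 mid [-124.2939  126.5361  110.6518] hook centre [ 30.7046 125.8518 110.6518] crown [ 52.7044 125.7546 110.6518] end [-254.2926  127.11    110.6518]
side eye [(array([  3.4, 147. ,  56.2]), 0.61)]
side hook_centre [(array([ 27.4, 129.9, 106.8]), 0.98)]
side hook_crown [(array([ 50.6, 128.8, 109.3]), 0.66)]
side hook_tip [(array([ 14.2, 147.8, 110.4]), 0.77), (array([-109. ,  428.9,   24.5]), 0.38)]
side bar_mid [(array([-122. ,  126.6,  106.3]), 0.93)]
side bar_end [(array([-253.4,  128.3,  112.9]), 0.86)]
side fork_seat [(array([   0.5, -155.4,   42.6]), 0.94)]
top eye [(array([  2.5, 150. ,  61.7]), 0.87)]
top hook_centre [(array([ 31.7, 123. , 108.1]), 0.58), (array([-0.7, -2.6,  0.7]), 0.17)]
top hook_crown [(array([ 56.7, 127.6, 106.2]), 0.68), (array([   1. , -157.3,   43.1]), 0.35)]
top hook_tip [(array([ 15.3, 150.7, 113.5]), 0.54)]
top bar_mid [(array([ 53.7, 127.6, 104.5]), 0.6)]
top bar_end []
top fork_seat [(array([  -1.2, -156.7,   44.9]), 0.96), (array([-111.2,  425.6,   22.9]), 0.44)]
```

View pics/s6c.png

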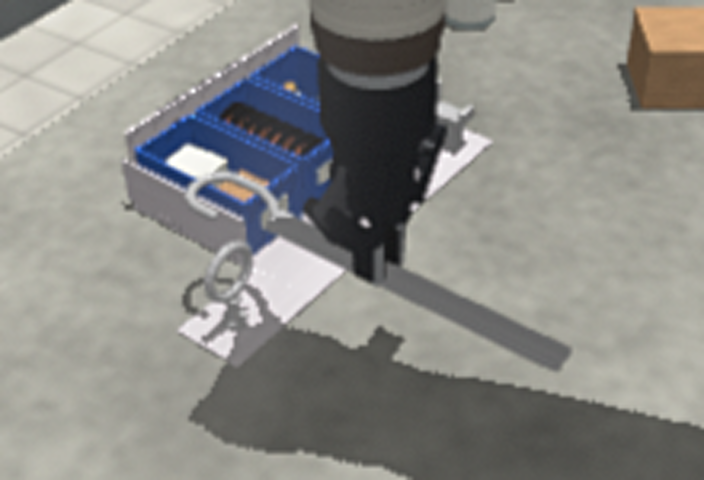

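Hook at (235,190) is above and behind the ring (228,270), with the neck to its right. I'll lower it straight down.

{"fn": "jog_arm", "kwargs": {"deltas": "0 0 -0.15 0 0 0.001;0 0 -0.3 0 0 0.002;0 0 -0.45 0 0 0.003;0 0 -0.6 0 0 0.003;0 0 -0.64 0 0 0.003;0 0 -0.64 0 0 0.003"}}

```text
t: 12.97
tool_pos: [0.4866, 0.1257, 0.0827]
ee_rot: [0.708, -0.706, 0.029, -0.024]
wrist_force: [-1.0, 0.3, -4.7]
opening: 0.0162
```

```bash
python3 g.py 7 side wrist; cat > ring.py <<'E'
from h import *
import sys
o=np.array([.6017,-.0095]); t=-.072; c,s_=np.cos(t),np.sin(t)
for nm in ('side',):
    P=cloud(nm,np.load(f'{nm}{sys.argv[1]}.npy')); q=P[...,:2]-o
    L=np.stack([q[...,0]*c+q[...,1]*s_,-q[...,0]*s_+q[...,1]*c,P[...,2]],-1)*1000
    m=(abs(L[...,0])<10)&(abs(L[...,1]-152)<35)&(L[...,2]>30)&(L[...,2]<95)
    A=L[m]; (y,z),rad=cv2.minEnclosingCircle(A[A[:,2]>36][:,1:].astype(np.float32)); print('ring circle y,z,r',y,z,rad,'x',np.percentile(A[:,0],[5,50,95]))
    h=(L[...,0]>8)&(L[...,0]<75)&(abs(L[...,1]-125)<40)&(L[...,2]>51)&(L[...,2]<90)
    print('hook',h.sum(),np.percentile(L[h],[2,50,98],axis=0).round(1).tolist())
E
python3 ring.py 7; python3 -c "
import cv2,numpy as np
a=cv2.resize(cv2.imread('pics/side7.png')[150:270,150:310],(640,480),interpolation=cv2.INTER_CUBIC);cv2.imwrite('pics/s7c.png',a)"
```

```text
t 12.9667 pos [0.4866 0.1257 0.0827] q [ 0.7077 -0.7055  0.0285 -0.0245] F [-1.0078  0.3391 -4.73  ] op 0.01619751803403284 j [ 0.2505 -0.0172 -0.2665  1.3261  0.0045  0.3255]
bar yaw rel carrier deg -0.1739674227305176 mid [-124.6741  126.6576   58.6891] hook centre [ 30.3252 126.187   58.6891] crown [ 52.3251 126.1202  58.6891] end [-254.6735  127.0524   58.6891]
side eye [(array([  0.8, 149.2,  57.9]), 0.89)]
side hook_centre [(array([ 26.8, 128.5,  54.7]), 0.8)]
side hook_crown [(array([ 49.8, 125.4,  53.8]), 0.96), (array([-250.9,  133.3,   60.7]), 0.35)]
side hook_tip [(array([ 17.2, 146.6,  55.3]), 0.91)]
side bar_mid [(array([-122.8,  126.9,   59.7]), 0.78), (array([ 48.8, 127.2,  55.4]), 0.47)]
side bar_end [(array([-251.6,  129.2,   63.3]), 0.63)]
side fork_seat [(array([  -2.7, -155.6,   45.4]), 0.62)]
ring circle y,z,r 153.98992919921875 60.331565856933594 25.394498825073242 x [-2.8176 -0.1008  3.9667]
hook 141 [[10.3, 85.2, 51.6], [44.6, 109.6, 57.7], [73.2, 152.4, 64.7]]
```

View pics/s7c.png

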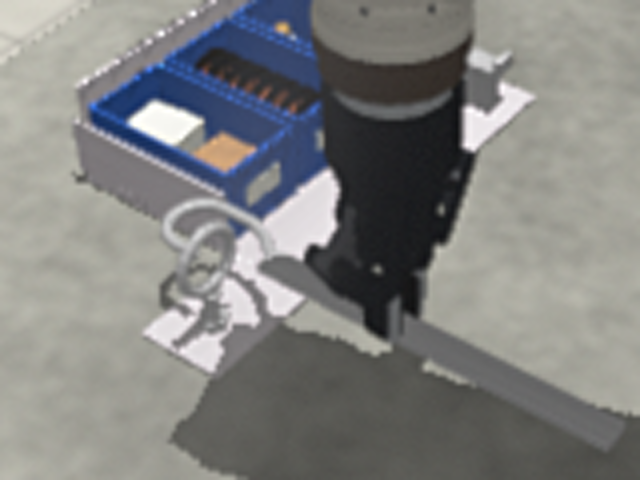

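The hook lies behind the ring at (200,215) with the leg aimed at the bore (205,260). I'll draw it toward the robot.

{"fn": "jog_arm", "kwargs": {"deltas": "-0.06 0.01 0 0 0 0;-0.12 0.025 0 0 0 0;-0.18 0.035 0 0 0 0;-0.24 0.05 0 0 0 0;-0.3 0.06 0 0 0 0;-0.37 0.077 0 0 0 0;-0.37 0.077 0 0 0 0"}}

```text
t: 14.0
tool_pos: [0.4571, 0.1324, 0.085]
ee_rot: [0.708, -0.705, 0.027, -0.025]
wrist_force: [0.4, 0.0, -3.9]
opening: 0.016
```

```bash
python3 g.py 8 side
```

```text
t 14.0 pos [0.4571 0.1324 0.085 ] q [ 0.708  -0.7052  0.0273 -0.0254] F [ 0.3617  0.0187 -3.9319] op 0.016048592194481286 j [ 0.2793 -0.0856 -0.3276  1.3301  0.0047  0.3539]
bar yaw rel carrier deg -0.14848411435845182 mid [-154.4974  131.2126   60.9792] hook centre [  0.5021 130.8109  60.9792] crown [ 22.502  130.7539  60.9792] end [-284.497   131.5495   60.9792]
side eye [(array([  0.5, 145.2,  56.5]), 0.84)]
side hook_centre [(array([ -3.6, 132.2,  57.1]), 0.71), (array([110.3,  52.4,  31.7]), 0.46)]
side hook_crown [(array([ 17.6, 131.1,  58.1]), 0.84)]
side hook_tip [(array([-15.1, 156. ,  58.3]), 0.89)]
side bar_mid [(array([-152.2,  133.1,   58.8]), 0.69)]
side bar_end [(array([-281. ,  132.7,   62.5]), 0.74)]
side fork_seat [(array([  -1.4, -154.7,   42.5]), 0.96)]
```

```bash
cat > rot.py <<'E'
from h import *
import sys
o=np.array([.6017,-.0095]); t=-.072; c,s_=np.cos(t),np.sin(t); C=np.array([[c,-s_],[s_,c]])
def rows(phi1,n,H1=(0,130.5),dz=0):
    s=r.read_state(); Rt=Rm(s['ee_rot']); z=Rt[:,2]; ph0=np.arctan2(z[1],z[0])-np.pi/2-t
    p0=np.array(s['tool_pos']); m0=(C.T@(p0[:2]-o))+ (C.T@(Rt[:2,1]*.024))
    b=lambda p:np.array([np.cos(p),np.sin(p)])
    H0=m0+.155*b(ph0); H1=np.array(H1)/1000
    for k in range(1,n+1):
        f=k/n; ph=ph0+f*(np.radians(phi1)-ph0); m=(H0+f*(H1-H0))-.155*b(ph); d=C@(m-m0)
        print('%.3f %.3f %.3f 0 0 %.3f;'%(d[0]/.08,d[1]/.08,dz*f/80,f*(np.radians(phi1)-ph0)/(np.pi/2)),end='')
    print()
if __name__=='__main__': rows(float(sys.argv[1]),int(sys.argv[2]),dz=float(sys.argv[3]) if len(sys.argv)>3 else 0)
E
python3 rot.py 30 8
```

```text
-0.008 -0.127 0.000 0 0 0.042;-0.008 -0.255 0.000 0 0 0.084;0.001 -0.382 0.000 0 0 0.126;0.018 -0.507 0.000 0 0 0.168;0.044 -0.632 0.000 0 0 0.210;0.077 -0.754 0.000 0 0 0.252;0.119 -0.873 0.000 0 0 0.293;0.168 -0.990 0.000 0 0 0.335;
```

{"fn": "jog_arm", "kwargs": {"deltas": "-0.008 -0.127 0 0 0 0.042;-0.008 -0.255 0 0 0 0.084;0.001 -0.382 0 0 0 0.126;0.018 -0.507 -0.01 0 0 0.168;0.044 -0.632 -0.01 0 0 0.21;0.077 -0.754 -0.02 0 0 0.252;0.119 -0.873 -0.02 0 0 0.293;0.168 -0.99 -0.02 0 0 0.335;0.168 -0.99 -0.02 0 0 0.335"}}

```text
t: 15.15
tool_pos: [0.4723, 0.0517, 0.0832]
ee_rot: [0.69, -0.688, -0.158, 0.16]
wrist_force: [-0.2, 0.3, -4.4]
opening: 0.0158
```

```bash
python3 g.py 9 side; python3 rot.py 60 8
```

```text
t 15.15 pos [0.4723 0.0517 0.0832] q [ 0.69   -0.6881 -0.1576  0.1599] F [-0.2276  0.3325 -4.3955] op 0.01575108392852326 j [ 0.1078 -0.0846 -0.3301  1.3288  0.0023 -0.3451]
bar yaw rel carrier deg 30.074533273710284 mid [-133.5958   51.7657   59.2303] hook centre [  0.5372 129.4402  59.2303] crown [ 19.5754 140.465   59.2303] end [-246.0945  -13.3807   59.2303]
side eye [(array([ 1.8, -6.6, -6.1]), 0.57), (array([  3.2, 148.3,  56.1]), 0.56)]
side hook_centre [(array([  0.2, 129.8,  58. ]), 0.86)]
side hook_crown [(array([ 16.3, 141.1,  56.4]), 0.67)]
side hook_tip [(array([-23.8, 142.2,  58.8]), 0.68)]
side bar_mid [(array([-131.4,   51.2,   57.3]), 0.56)]
side bar_end [(array([-240.8,  -11.5,   59.2]), 0.64)]
side fork_seat []
0.059 -0.113 0.000 0 0 0.042;0.125 -0.221 0.000 0 0 0.083;0.199 -0.325 0.000 0 0 0.125;0.279 -0.424 0.000 0 0 0.167;0.365 -0.518 0.000 0 0 0.209;0.457 -0.606 0.000 0 0 0.250;0.555 -0.687 0.000 0 0 0.292;0.657 -0.762 0.000 0 0 0.334;
```

{"fn": "jog_arm", "kwargs": {"deltas": "0.059 -0.113 0 0 0 0.042;0.125 -0.221 0 0 0 0.083;0.199 -0.325 0 0 0 0.125;0.279 -0.424 0 0 0 0.167;0.365 -0.518 0 0 0 0.209;0.457 -0.606 0 0 0 0.25;0.555 -0.687 0 0 0 0.292;0.657 -0.762 0 0 0 0.334;0.657 -0.762 0 0 0 0.334"}}

```text
t: 16.3
tool_pos: [0.5253, -0.0082, 0.0833]
ee_rot: [0.625, -0.624, -0.331, 0.333]
wrist_force: [-1.5, -0.4, -4.3]
opening: 0.016
```

```bash
python3 g.py 10 side; python3 rot.py 90 8 1.5
```

```text
t 16.3 pos [ 0.5253 -0.0082  0.0833] q [ 0.6248 -0.6236 -0.3309  0.3334] F [-1.4683 -0.4198 -4.2675] op 0.015960955164357058 j [-0.0156  0.036  -0.2119  1.3268 -0.0002 -0.9935]
bar yaw rel carrier deg 60.15784470348826 mid [-76.4147  -4.2512  59.2598] hook centre [  0.7153 130.1958  59.2598] crown [ 11.6627 149.2786  59.2598] end [-141.1042 -117.0131   59.2598]
side eye [(array([  3. , 148.8,  56.2]), 0.94)]
side hook_centre [(array([ -2.4, 131.8,  56.5]), 0.57)]
side hook_crown [(array([  8.7, 150.5,  52.8]), 0.85)]
side hook_tip [(array([-25.7, 128.4,  56.2]), 0.74)]
side bar_mid [(array([-74. ,  -3.7,  55.2]), 0.56)]
side bar_end [(array([-137.6, -116.3,   59.7]), 0.85)]
side fork_seat [(array([  -4.1, -154.3,   41.1]), 0.81), (array([-142.7, -397.8,   34.4]), 0.59)]
0.108 -0.068 0.002 0 0 0.042;0.220 -0.129 0.005 0 0 0.083;0.335 -0.183 0.007 0 0 0.125;0.454 -0.228 0.009 0 0 0.167;0.575 -0.266 0.012 0 0 0.208;0.699 -0.297 0.014 0 0 0.250;0.824 -0.318 0.016 0 0 0.292;0.951 -0.332 0.019 0 0 0.333;
```

{"fn": "jog_arm", "kwargs": {"deltas": "0.108 -0.068 0.005 0 0 0.042;0.22 -0.129 0.01 0 0 0.083;0.335 -0.183 0.015 0 0 0.125;0.454 -0.228 0.02 0 0 0.167;0.575 -0.266 0.02 0 0 0.208;0.699 -0.297 0.02 0 0 0.25;0.824 -0.318 0.02 0 0 0.292;0.951 -0.332 0.02 0 0 0.333;0.951 -0.332 0.02 0 0 0.333"}}

```text
t: 17.45
tool_pos: [0.6013, -0.034, 0.0849]
ee_rot: [0.517, -0.517, -0.481, 0.484]
wrist_force: [0.3, -1.0, -4.0]
opening: 0.0162
```

```bash
python3 g.py 11 side top; python3 f.py 11; python3 rot.py 90 1; python3 -c "
import cv2,numpy as np
a=cv2.resize(cv2.imread('pics/side11.png')[140:260,150:310],(640,480),interpolation=cv2.INTER_CUBIC);cv2.imwrite('pics/s11c.png',a)"
```

```text
t 17.45 pos [ 0.6013 -0.034   0.0849] q [ 0.5173 -0.5169 -0.4809  0.4837] F [ 0.2825 -0.9861 -3.9935] op 0.01624451945024478 j [-0.0554  0.2154 -0.0109  1.3476 -0.0024 -1.5566]
bar yaw rel carrier deg 90.13648293293598 mid [  1.261  -24.4998  60.8775] hook centre [  0.8917 130.4997  60.8775] crown [  0.8393 152.4997  60.8775] end [   1.5706 -154.4995   60.8775]
side eye [(array([  0.3, 146.2,  57.4]), 0.94)]
side hook_centre [(array([ -1.5, 133.5,  59.6]), 0.56), (array([113.2, -23.3,  35.2]), 0.37)]
side hook_crown [(array([ -5.8, 152.6,  55.8]), 0.63), (array([-111. ,  428.3,   22.3]), 0.5)]
side hook_tip [(array([-22.3, 114.9,  58.9]), 0.7)]
side bar_mid [(array([  3.8, -24.8,  57.3]), 0.97), (array([ 2.3, -5.8, -5.7]), 0.49)]
side bar_end [(array([110.3, -23.2,  35.4]), 0.59), (array([   5.2, -152.1,   63.8]), 0.58)]
side fork_seat [(array([  -2.3, -157.1,   43. ]), 0.91)]
top eye [(array([  2.7, 152.8,  57.3]), 0.83), (array([-111.7,  425.7,   27.7]), 0.6)]
top hook_centre [(array([ -0.2, 127.4,  59.8]), 0.59)]
top hook_crown [(array([  0.7, 154.7,  54.3]), 0.53)]
top hook_tip [(array([-23.7, 121.1,  62.2]), 0.84)]
top bar_mid []
top bar_end [(array([  -1. , -156.3,   61.1]), 0.85)]
top fork_seat [(array([   3.1, -155.2,   39.9]), 0.81)]
t 18.25 pos [ 0.6    -0.0339  0.085 ] q [ 0.5182 -0.5173 -0.48    0.4832] F [ 0.7125  0.0844 -4.0958] op 0.016316508910938898 j [-0.0555  0.2132 -0.0132  1.3483 -0.0024 -1.5539]
bar pts 13473
-120 1326 depth(y) [17.9 19.  20.3] z [-9.7  9.4]
-100 2317 depth(y) [18.  19.2 20.3] z [-9.7  9.4]
-80 2048 depth(y) [18.2 19.4 20.6] z [-9.6  9.5]
-60 1837 depth(y) [18.5 19.6 20.8] z [-9.5  9.6]
-40 1614 depth(y) [18.8 19.9 20.9] z [-9.4  9.5]
-20 1590 depth(y) [ 9.1 19.9 21. ] z [-10.7  10.9]
0 1153 depth(y) [18.1 20.2 21.2] z [-7.8  8.2]
20 1143 depth(y) [19.5 20.5 21.4] z [-8.9  9.6]
40 445 depth(y) [19.8 20.7 21.8] z [-9.5  9.9]
-0.000 0.001 0.000 0 0 0.000;
```

View pics/s11c.png

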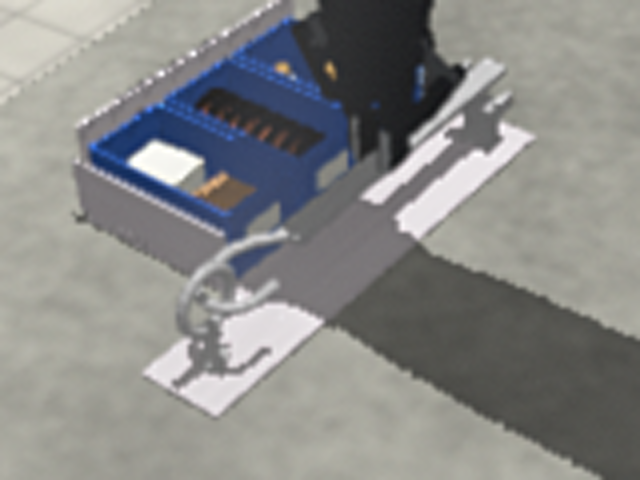

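The hook is through the ring with its tip on the near side (270,290), and the free end is over the fork (480,90). I'll lower it now.

{"fn": "jog_arm", "kwargs": {"deltas": "0 0 -0.03 0 0 0;0 0 -0.06 0 0 0;0 0 -0.09 0 0 0;0 0 -0.12 0 0 0;0 0 -0.15 0 0 0;0 0 -0.17 0 0 0;0 0 -0.17 0 0 0"}}

```text
t: 18.88
tool_pos: [0.5998, -0.0339, 0.0709]
ee_rot: [0.518, -0.517, -0.48, 0.483]
wrist_force: [0.1, -1.0, -4.3]
opening: 0.0159
```

```bash
python3 g.py 12
```

```text
t 18.8833 pos [ 0.5998 -0.0339  0.0709] q [ 0.5184 -0.5172 -0.4799  0.4833] F [ 0.1218 -0.9603 -4.3127] op 0.015860489110845147 j [-0.0555  0.2191 -0.0339  1.3224 -0.0023 -1.5539]
bar yaw rel carrier deg 89.97601162134612 mid [ -0.2225 -24.57    46.863 ] hook centre [ -0.1576 130.43    46.863 ] crown [ -0.1484 152.43    46.863 ] end [  -0.2769 -154.57     46.863 ]
```

{"fn": "jog_arm", "kwargs": {"deltas": "0 0 -0.012 0 0 0;0 0 -0.02 0 0 0;0 0 -0.02 0 0 0"}}

```text
t: 19.13
tool_pos: [0.6, -0.034, 0.0699]
ee_rot: [0.518, -0.517, -0.48, 0.483]
wrist_force: [-2.1, -0.8, 1.6]
opening: 0.0162
```

{"fn": "jog_arm", "kwargs": {"deltas": "0 0 -0.01 0 0 0;0 0 -0.015 0 0 0;0 0 -0.015 0 0 0"}}

```text
t: 19.38
tool_pos: [0.6, -0.0339, 0.0698]
ee_rot: [0.518, -0.518, -0.48, 0.483]
wrist_force: [-4.7, 0.8, 6.2]
opening: 0.0159
```

{"fn": "jog_arm", "kwargs": {"deltas": "0 0 -0.005 0.003 0 0;0 0 -0.008 0.006 0 0;0 0 -0.008 0.006 0 0;0 0 -0.008 0.006 0 0"}}

```text
t: 19.72
tool_pos: [0.6001, -0.0341, 0.0698]
ee_rot: [0.52, -0.515, -0.483, 0.48]
wrist_force: [-4.3, -0.8, 6.6]
opening: 0.0159
```

```bash
python3 g.py 13 side top; python3 f.py 13; cat > lv.py <<'E'
from h import *
import sys
o=np.array([.6017,-.0095]); t=-.072; c,s_=np.cos(t),np.sin(t)
for nm in ('side','top'):
    P=cloud(nm,np.load(f'{nm}{sys.argv[1]}.npy')); q=P[...,:2]-o
    L=np.stack([q[...,0]*c+q[...,1]*s_,-q[...,0]*s_+q[...,1]*c,P[...,2]],-1)*1000
    for y in range(-180,100,20):
        m=(abs(L[...,0])<25)&(abs(L[...,1]-y)<10)&(L[...,2]>40)&(L[...,2]<56); 
        if m.sum()>5: print(nm,y,m.sum(),'x',np.percentile(L[m][:,0],[5,50,95]).round(1),'ztop',np.median(L[m][:,2]).round(1))
E
python3 lv.py 13
```

```text
t 19.7167 pos [ 0.6001 -0.0341  0.0698] q [ 0.5204 -0.5153 -0.4826  0.4804] F [-4.2787 -0.7563  6.6423] op 0.015880184628431323 j [-0.0599  0.2187 -0.0363  1.3189  0.0072 -1.5581]
bar yaw rel carrier deg 89.96718790925969 mid [  0.0649 -24.5025  45.8458] hook centre [  0.1537 130.4974  45.8458] crown [  0.1663 152.4974  45.8458] end [  -0.0095 -154.5025   45.8458]
side eye [(array([  2. , 146.6,  55.6]), 0.58)]
side hook_centre [(array([ -4.2, 132.7,  48.5]), 0.8), (array([108.2, -98.9,  35.1]), 0.42)]
side hook_crown [(array([ -0.2, 151.3,  44.7]), 0.83), (array([-21.3, 115.9,  44.9]), 0.27)]
side hook_tip [(array([-19.5, 114.1,  44.1]), 0.85)]
side bar_mid [(array([  3. , -24.7,  44.5]), 0.59), (array([109.8,  52.9,  32.6]), 0.48)]
side bar_end [(array([   3.9, -153.7,   43.3]), 0.55)]
side fork_seat [(array([  -2.1, -155.9,   43.5]), 0.88)]
top eye [(array([  2. , 152.9,  56.4]), 0.62)]
top hook_centre [(array([ -2.3, 128.1,  45.2]), 0.8)]
top hook_crown [(array([  0.2, 154.8,  42.4]), 0.76)]
top hook_tip [(array([-20.6, 120.3,  50. ]), 0.86)]
top bar_mid []
top bar_end [(array([ 
[... 920 characters left out ...]
 1. ] ztop 47.9
side -100 19 x [-10.8  -8.8  -3.4] ztop 48.0
side -80 12 x [-10.9  -8.7  -5.1] ztop 47.5
side -60 17 x [-10.6  -8.5  -4.8] ztop 47.8
side -20 50 x [-19.9   1.3  11.4] ztop 49.8
side 0 37 x [-10.1  -3.3   7.9] ztop 48.5
side 20 44 x [-11.5  -3.4   8.1] ztop 48.0
side 40 41 x [-10.9  -3.    7.8] ztop 48.1
side 60 45 x [-10.7  -3.3   7. ] ztop 48.4
side 80 42 x [-10.1   2.6  11.4] ztop 47.0
top -180 8 x [-10.2  -2.2   7.1] ztop 46.1
top -160 68 x [-20.2  -1.5  15.7] ztop 48.2
top -140 44 x [-17.9  -2.4  14.9] ztop 47.9
top -120 6 x [-8.6 -1.4  5.5] ztop 49.2
top 40 37 x [-10.7  -2.1   7.7] ztop 48.1
top 60 44 x [-11.7  -2.7   7.1] ztop 48.0
top 80 29 x [-7.5  6.  13.9] ztop 48.5
```

The bar is seated and level (top about 48 mm along its whole length). I'll release with a small opening and lift away.

{"fn": "jog_arm", "kwargs": {"deltas": "0 0 0 0 0 0;0 0 0 0 0 0;0 0 0 0 0 0;0 0 0 0 0 0;0 0 0 0 0 0;0 0 0 0 0 0", "jaw": -0.2}}

```text
t: 21.07
tool_pos: [0.6001, -0.0341, 0.0698]
ee_rot: [0.52, -0.515, -0.483, 0.48]
wrist_force: [-0.1, -0.4, -0.1]
opening: 0.0343
```

{"fn": "jog_arm", "kwargs": {"deltas": "0 0 0.05 0 0 0;0 0 0.15 0 0 0;0 0 0.3 0 0 0;0 0 0.6 0 0 0;0 0 1 0 0 0"}}

```text
t: 21.48
tool_pos: [0.5992, -0.034, 0.1498]
ee_rot: [0.521, -0.515, -0.482, 0.481]
wrist_force: [0.9, 0.4, 0.6]
opening: 0.0342
```

{"fn": "jog_arm", "kwargs": {"deltas": "-0.3 0 0.3 0 0 0;-0.6 0 0.6 0 0 0;-1 0 1 0 0 0;-1 0 1 0 0 0"}}

```text
t: 21.82
tool_pos: [0.5172, -0.0341, 0.2375]
ee_rot: [0.519, -0.517, -0.484, 0.479]
wrist_force: [0.7, 1.5, 0.6]
opening: 0.0342
```

```bash
python3 g.py 14 side top; python3 lv.py 14; python3 d.py 15; python3 -c "
import cv2,numpy as np
a=cv2.resize(cv2.imread('pics/side14.png')[140:260,150:310],(640,480),interpolation=cv2.INTER_CUBIC);cv2.imwrite('pics/s14c.png',a)"
```

```text
t 21.8167 pos [ 0.5172 -0.0341  0.2375] q [ 0.5191 -0.5165 -0.4837  0.4793] F [0.6512 1.4596 0.5996] op 0.03424777903707325 j [-0.0693  0.0031  0.0526  1.6187  0.007  -1.5675]
bar yaw rel carrier deg 89.9628884200418 mid [-82.476  -30.4302 213.5098] hook centre [-82.3756 124.5698 213.5098] crown [-82.3613 146.5697 213.5098] end [ -82.5602 -160.4302  213.5098]
side eye [(array([  2.1, 147.4,  56.4]), 0.95)]
side hook_centre [(array([  0.7, 130.1,  46.9]), 0.72)]
side hook_crown [(array([ -3.7, 152.5,  46.2]), 0.71), (array([113.2, -23.3,  34.5]), 0.43)]
side hook_tip [(array([-23.2, 114.5,  45.9]), 0.82)]
side bar_mid [(array([  0.9, -24.2,  45.8]), 0.67)]
side bar_end [(array([   4.9, -153.8,   45.3]), 0.57), (array([-142.8, -395. ,   35.2]), 0.47)]
side fork_seat [(array([  -1.4, -156.3,   42.7]), 0.89), (array([110.1, -21.9,  34.8]), 0.42)]
top eye [(array([  5.2, 153.9,  58.9]), 0.76), (array([  2.4, 154.2,  43.7]), 0.58)]
top hook_centre []
top hook_crown [(array([  0.7, 154.8,  42.7]), 0.65)]
top hook_tip [(array([-26.6, 119.4,  48.5]), 0.45)]
top bar_mid []
top bar_end [(array(
[... 651 characters left out ...]
.5
top 40 20 x [-10.6   1.2   7.4] ztop 48.1
top 60 45 x [-11.4  -2.5   7.3] ztop 47.3
top 80 27 x [-8.3  5.9 14. ] ztop 48.4
t 22.6167 pos [ 0.5192 -0.034   0.2297] q [ 0.5211 -0.5145 -0.4819  0.4812] F [0.2364 0.2549 0.245 ] op 0.03426846751054124 j [-0.069   0.0132  0.0476  1.6114  0.0072 -1.5673]
side front edge at y 53 [40.5 41.6 41.7 41.9 41.9 42.4 42.4 42.6]
side front edge at y -24 [41.4 41.7 42.1 42.1 42.1 42.2 42.7 42.7]
side front edge at y -101 [41.3 41.8 41.9 42.2 42.2 42.2 42.3 42.5]
top front edge at y 53 [ 6.4 41.5 41.6 41.6 42.  42.1 42.4 42.4]
top front edge at y -24 [41.4 41.8 42.3 42.4 42.6 42.9 43.1 43.6]
top front edge at y -101 [41.  41.7 41.8 42.2 42.4 42.6 42.7 42.9]
```

View pics/s14c.png

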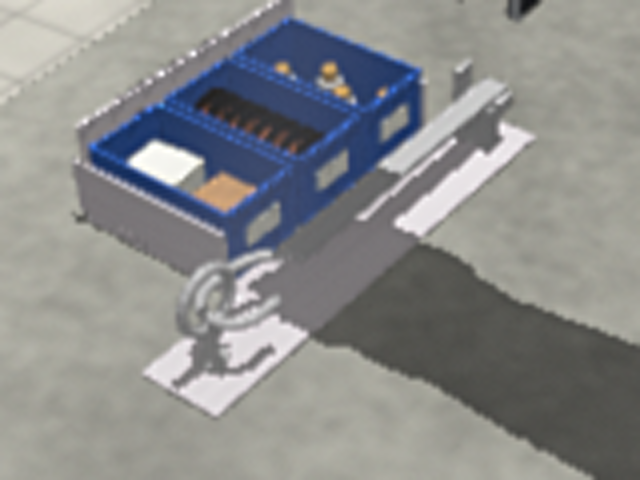

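The picture shows all three bins home, the hook through the ring with its tip in front (275,300), and the free end in the fork (490,95). The gripper is clear.

```bash
python3 -c "
from h import *
st(); print(r.hand_in())"
```

```text
t 22.7167 pos [ 0.5192 -0.034   0.2298] q [ 0.5211 -0.5145 -0.4819  0.4812] F [ 0.3313 -0.2052  0.199 ] op 0.03390735677374488 j [-0.069   0.013   0.0476  1.6114  0.0071 -1.5673]
the job is handed in; nothing more can be done
None
```

The job is done and was handed in at 22.7 s of the 58 s allowed; the hand-in reports no verdict.

I pushed the left bin home, which took about 22 N once it met the back plate. I then gripped the bar at its middle and drew the hook through the ring from behind, turning it 90° about the ring's right-hand side. I lowered both ends until they touched, released with the jaws only 34 mm apart to stay clear of the bins, and lifted away.

Last checks, in the carrier's frame:
- **Bins:** all three fronts are at about 42 mm, which is fully home. One stray depth reading of 6 mm at the left bin, from the top camera, does not show in the side view.
- **Bar:** its top is at about 48 mm all along the straight part, so it is level. It lies 1–2 mm in front of the centre line.
- **Hook:** the crown is about 0–4 mm in front of the ring's plane. It is at y about 153 mm and z 43–46 mm (45 expected). The tip is 23–27 mm out on the near side.
- **Free end:** it is at about y −154 mm and z 45 mm, in the fork. The top camera's network lost it after release, so this rests on the side camera.
- **Bystanders:** nothing touched the tape, carton or jar as far as the pictures and forces show; I did not re-measure their positions at the end.

One disagreement: the network's estimates of the ring centre varied by up to 7 mm from the listed position. I went by the depth data there (about x 0, y 152–154, z 60 mm).

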